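Feed one mosaic tile and slide it to the batten

ROBOT

A 6-joint arm with a two-finger parallel gripper is mounted at the origin on the work surface. World frame = base frame: x ahead of the robot, y to its left, z up, the work surface at z = 0. Lengths are in mm, angles in rad, forces in N, time in s.
With the tool pointing down it reaches from about 350 to 875 mm from the base axis. Payload 4.2 kg.
Tool frame: the origin (TCP) lies midway between the tips of the shut fingers; the grasp point (between the pads) lies 19 mm behind it; z points along the fingers, y is the line along which they close (so a half turn about z gives the same grasp; the last joint's range is limited). The gripper opens to 85 mm and grips with 20 to 120 N. Pads are 22 mm wide; open, the fingers measure 114 mm over their backs; the gripper's body (76 mm by 85 mm) begins 54 mm behind the grasp point. The pads swing forward as they close: fully open they stand 13 mm farther back than shut.
Start: joints at [-1.059, 0.385, 0.008, 0, -1.194, -0.259], TCP at [156.339, -605.109, 200.612] pointing down, gripper open.
Joint ranges: [-3.14, 3.14], [-1.21, 2.06], [-1.07, 1.41], [-3.16, 2.05], [-2.99, -0.16], [-3.1, 3.1]. Speed limits (rad/s): [2.79, 2.79, 3.14, 3.14, 3.14, 3.14].

INTERFACE

Orientations are given as a unit quaternion [x, y, z, w].
In Python, from bench import arm, eyes, nets gives the robot as it stands.
- The arm moves only by the tool apply_moves, never from a script. Its arguments are lists of equal length, an entry for each row: "delta_rot": the turn, a rotation vector about the tool's x, y, z as a fraction of full scale, a list of three; "xyz": the shift along the tool's x, y, z as a fraction of full scale, a list of three; "hand": the gripper command: -1 is fully open, 1 is shut, values between are in proportion. In form: {"delta_rot": [[ax, ay, az], ...], "xyz": [[dx, dy, dz], ...], "hand": [hand, ...]}. A call has 1 to 20 rows; each row shifts and turns the commanded pose from where the row before left it, along the tool's axes as they then stand; what a row does not reach is not made up. Full scale, the value 1, is 0.025 m for a shift and 6 degrees for a turn. A row lasts 1/12 s, in which the tool goes at most 41.7 mm and 7.16 degrees, less where a joint would pass 70% of its speed; a pose out of reach is approached as far as the arm can. A call with a number of a shift or a turn outside -1 to 1 is refused whole. A call with a gripper value outside its range is refused whole. The fingers move at their own pace and stop on an object; the grip force is fixed at half the most. Time passes only in rows, so rows that do not move let the fingers close. It gives the time, the measured TCP pose, the force, the opening and the grip force at its end, in the units of the state.
- arm.read_state(): the state, without advancing time (a new reading comes with each control period).
- eyes.get_image(name): name is "side" or "top"; returns a dict with "frame" (384x512x3 uint8, red, green, blue), "range_z" (384x512 float32, mm along the optical axis (not along the pixel's ray), 0 where there is no reading), "camera_matrix" (3x3 intrinsics, pixels), "R" (3x3) and "t" (3): a world point X has camera coordinates R X + t. Camera axes: x right, y down, z forward; pixel columns grow to the right and rows downward; lengths in mm; the calibration is good to about 2 mm. A picture is of the moment at which its call begins.
- arm.job_done(): hands the job in; it is judged then, once.
Trained networks look in a picture, given as the dict that the camera call returned (one of the last four; its "shot" number tells which), for a name from the list of things; names that differ only in an ending like _2 or _b are one class to them, and where a whole thing is asked for, a point or a joint stands for the part that bears it (a point fixed in the world has none). Each returns a list of dicts, best first, with "score" (0 to 1); they miss things now and then, are a little off and sometimes report something else, mostly with a low value. They report only what shows in the picture. A call takes as long as a camera call. They do not tell look-alikes from the thing itself.
- nets.look_for(name, picture): "bbox" ([left, top, right, bottom] in pixels, round what is visible of it).
- nets.masks_of(name, picture): "region" (384x512 bool, what is visible of it) and "bbox" ([left, top, right, bottom] in pixels, round what is visible of it).
The state is a dict: "clock": time; "joints": joint angles; "joint_vel": joint speeds; "joint_efforts": joint torques, N m; "position": TCP position; "ee_rot": TCP orientation; "contact_force": force on the tool from outside, world axes, zero at the start; "wrist_torque": the same for the moment, N m; "gripper_width": finger opening in mm; "grasp_force": force on a finger pad.
Only numpy, scipy, OpenCV 4.12 (cv2) and the standard library are available. Lean on these libraries where they do the work, as an engineer would, in place of code of your own. Each camera call takes 0.05 s, during which the arm holds its last target. There are 200 camera calls.

TASK

Press the black plunger of the tile dispenser all the way down once and let it come back up, so that one tile, and only one, comes out on the bench. Then push that tile sideways with the fingertips, keeping it flat on the bench, until one of its edges lies flush against the long side of the wooden batten. Do not pick anything up, and leave the brush, the trowel and the bowl where they are.

Things in the scene. Friction and masses are not known exactly. Their poses are not given: they have to be found in the camera images.
- dispenser: Grey and aluminium tile dispenser fixed to the bench. Origin on the bench under the centre of its bottomless magazine; x points the way tiles come out, z up. Magazine x -18 to +24 mm, 48 wide, 38 high, with 3 stacked tiles. Behind it the housing, x -90 to -18, 56 wide, 40 high; foot plates 4 high reach y = +-44. Each full press ejects the bottom tile.
- mouth (a point): Middle of the mouth, a 14 mm high slot in the magazine's front face: x = 24, y = 0, z = 5 mm in the dispenser's frame, same axes. After a full press a sprung blade has pushed the bottom tile out here; the tile then lies flat on the bench, its centre about 36 mm (up to 55 if pressed fast) in front of this point, and the blade has gone back inside.
- plunger_top (a point): Centre of the flat top of the plunger's cap, a black disc 40 mm across, on a vertical stem at x = -60, y = 0 of the dispenser; 84 mm above the bench when up. It moves with the plunger.
- plunger (a joint): Plunger travel in m: 0 up, 0.026 fully down (straight down). Sprung: 3 N at the top, 7 N at the bottom, plus a few N of friction and damping; it comes back up by itself.
- tile0: The bottom tile of the stack, the one to be ejected: glazed dark blue mosaic tile 36 x 36 x 10 mm, about 30 g; origin at the centre of its underside, z up, x and y along its edges. Starts inside the magazine.
- tile1: Tile number 2 from the bottom, same make; origin at the centre of its underside. Stays in the magazine (the stack sinks by one tile, 10 mm, after the press).
- tile2: Tile number 3 from the bottom, same make; origin at the centre of its underside. Stays in the magazine (the stack sinks by one tile, 10 mm, after the press).
- batten: Straight wooden batten fixed to the bench, 160 (its x) x 24 (its y) x 18 mm high; origin at the centre of its underside, long sides at y = +-12 mm. It lies to the left or right of the place where the tile comes out, its centre 120 to 155 mm to the side, roughly parallel to the dispenser's x axis (within about 0.2 rad).
- brush: Loose scrubbing brush, 150 x 56 mm, 51 mm high, red top with a handle, black underneath; on the side opposite the batten. Origin at the centre of its underside, x along it. To be left alone.
- trowel: Loose pointing trowel, about 225 mm long, 30 mm high, wooden handle toward its -x; origin below the middle. To be left alone.
- bowl: Loose terracotta bowl, 120 mm across, 55 mm high; origin at the centre of its underside. To be left alone.
Not all that is in view belongs to the job. What is shaped like the tile2 but turquoise is not meant.

How it is judged (in metres and radians):
On the way, in this order (a step that is already met when the one before it is completed fails the run):
1. the plunger is pressed fully down (within 3 mm) (value of joint plunger above 0.023 m), for 0.05 s.
2. the plunger is back up and the bottom tile lies flat on the bench wholly in front of the mouth (value of joint plunger below 0.003 m and x of tile0 in the frame of mouth above 0.018 m and height (world z) of tile0 below 0.004 m), for 0.1 s.
3. the tile lies flush against a long side of the batten ((y of tile0 in the frame of batten between 0.027 and 0.0355 m or y of tile0 in the frame of batten between -0.0355 and -0.027 m) and x of tile0 in the frame of batten between -0.064 and 0.064 m and (angle between the x axis of tile0 and the x axis of batten, either way round below 0.2 rad or angle between the y axis of tile0 and the x axis of batten, either way round below 0.2 rad) and height (world z) of tile0 below 0.004 m and angle between tile0's own z axis and vertical below 0.08 rad), for 0.2 s.
At the end, for the whole second after the job is handed in: The ejected tile lies flat on the bench at rest, one edge against a long side of the batten (gap at most about 5 mm, square to it within 0.2 rad, wholly alongside it); the plunger is up; the other two tiles are still in the magazine (within 10 mm of its axis) (all of step 3 and horizontal distance between each of tile1, tile2 and dispenser below 0.01 m and value of joint plunger below 0.003 m and linear speed of tile0 below 0.01 m/s); the robot touches nothing.
It fails at once if the tile to be pushed is lifted off the bench (more than 15 mm) (height (world z) of tile0 above 0.015 m).
It fails at once if a second tile leaves the magazine (pressed more than once, or taken out) (horizontal distance between any of tile1, tile2 and dispenser above 0.014 m or height (world z) of any of tile1, tile2 above 0.035 m).
It fails at once if the brush, the trowel or the bowl is moved more than 25 mm (distance of any of brush, trowel, bowl from where it was at the start of the episode above 0.025 m).
It also fails if it takes over 48 s, if anything falls off the work surface, if the arm or the gripper's body presses on something with over 40 N, if the wrist force passes 120 N, or if a joint passes its speed limit or range.

## Working session

There is one attempt and no reset: what is moved stays moved. The work goes in short steps, Python scripts to look and compute and a tool call to move; the robot and the scene stay as the last step left them, time stands still between calls to the robot, and variables do not carry over. Pictures are saved under pics/ and viewed, at most 10 in all, crops included, and the job is handed in when it is done.

Besides the shell and the picture viewer there is one more tool, called after "Request:" as name(argument=value, ...), one argument or row to a line, values as JSON. apply_moves: Moves the arm, as the interface text tells. Its arguments: {"type":"object","properties":{"delta_rot":{"type":"array"},"xyz":{"type":"array"},"hand":{"type":"array"}},"required":["delta_rot","xyz","hand"]}

```bash
mkdir -p pics; cat > h.py <<'E'
import numpy as np, cv2
from bench import arm, eyes, nets
def pts(p, m):
    v,u=np.nonzero(m & (p["range_z"]>0)); z=p["range_z"][v,u]
    K=np.array(p["camera_matrix"]); c=np.stack([(u-K[0,2])*z/K[0,0],(v-K[1,2])*z/K[1,1],z],1)
    return (c-np.array(p["t"]))@np.array(p["R"])
E
python3 - <<'E'
from h import *
s=arm.read_state(); print(s["clock"],s["position"],s["ee_rot"],s["gripper_width"])
ims=[]
for n in ("top","side"):
    p=eyes.get_image(n); ims.append(p["frame"])
    for k in ("dispenser","plunger_top","batten","brush","trowel","bowl","tile0"):
        for r in nets.masks_of(k,p)[:2]:
            if r["score"]<.3: continue
            P=pts(p,r["region"]); 
            if len(P)<5: continue
            zt=np.percentile(P[:,2],90); Q=P[abs(P[:,2]-zt)<4]
            rc=cv2.minAreaRect(Q[:,:2].astype(np.float32))
            print(n,k,round(r["score"],2),np.round(r["bbox"]),"top z",round(zt,1),"rect",np.round(rc[0]),np.round(rc[1]),round(rc[2],1),"med",np.round(np.median(Q,0),1))
for n,i in zip(("top","side"),ims): cv2.imwrite(f"pics/{n}0.png",i[:,:,::-1])
E
```

```text
0.0 [ 156.16249101 -604.48957742  199.50970354] [-1.25986341e-01  9.92031362e-01  1.08565069e-03 -1.98907480e-04] 85.49190050506742
top dispenser 0.76 [254. 195. 279. 232.] top z 84.2 rect [474.  -8.] [34. 34.] 89.7 med [475.5  -7.9  84.1]
top plunger_top 0.47 [262. 215. 272. 230.] top z 87.6 rect [474.  -8.] [34. 34.] 89.5 med [472.5 -12.2  85.5]
top batten 0.75 [212. 178. 231. 222.] top z 22.5 rect [539. 145.] [153.  23.] 14.6 med [534.9 145.7  20.6]
top brush 0.84 [292. 148. 313. 198.] top z 49.4 rect [ 631. -115.] [131.  29.] 3.9 med [ 627.3 -121.9   49.4]
top bowl 0.85 [395. 177. 435. 213.] top z 52.4 rect [ 556. -470.] [115. 115.] 49.9 med [ 561.5 -491.6   52.6]
top tile0 0.6 [264. 156. 277. 171.] top z 15.0 rect [661. -27.] [34. 35.] 27.0 med [660.5 -26.7  12.7]
top tile0 0.52 [295. 214. 310. 231.] top z 13.8 rect [ 471. -117.] [32. 29.] 90.0 med [ 472.7 -117.3   11.9]
side dispenser 0.93 [210. 178. 257. 218.] top z 84.1 rect [474.  -9.] [37. 39.] 40.0 med [474.5 -10.5  85.1]
side plunger_top 0.57 [216. 179. 228. 194.] top z 87.7 rect [473.  -9.] [40. 36.] 81.7 med [473.7  -9.   85.8]
side batten 0.94 [210. 146. 264. 167.] top z 21.9 rect [541. 145.] [158.  27.] 13.6 med [536.9 143.5  20.3]
side batten 0.62 [215. 180. 230. 192.] top z 87.7 rect [473.  -9.] [40. 36.] 81.7 med [473.8  -9.2  85.8]
side brush 0.89 [262. 206. 325. 242.] top z 50.3 rect [ 629. -124.] [114.  16.] 7.4 med [ 632.3 -124.8   51. ]
side trowel 0.92 [164.  83. 225. 105.] top z 28.8 rect [400. 428.] [103.  25.] 17.4 med [400.9 428.5  28.2]
side bowl 0.83 [272. 328. 331. 383.] top z 54.4 rect [ 556. -463.] [110. 117.] 78.7 med [ 571.9 -446.6   55.1]
side tile0 0.69 [241. 183. 252. 193.] top z 35.0 rect [533.   7.] [34. 34.] 17.0 med [533.7   9.1  32.9]
side tile0 0.6 [288. 187. 302. 204.] top z 13.6 rect [661. -26.] [37. 37.] 27.6 med [660.  -28.1  11.6]
```

View pics/top0.png

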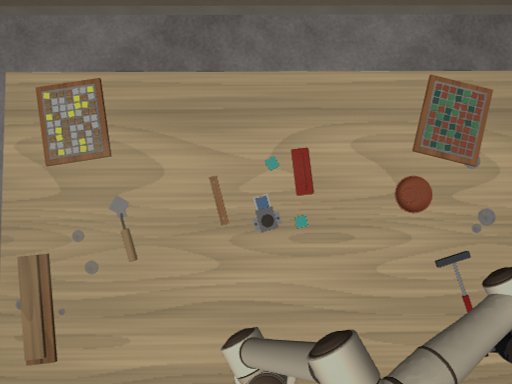

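View pics/side0.png

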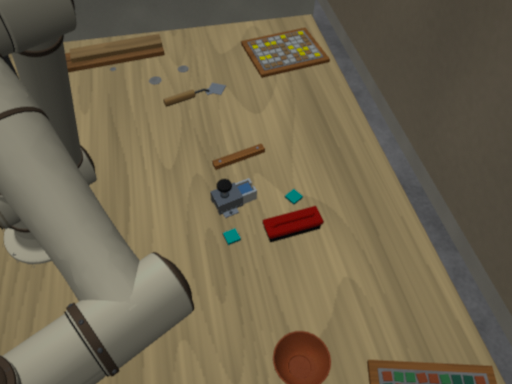

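Top view: dispenser at (265,215) with the blue tile at (262,202), the batten to its left at (218,200) and the brush at (303,172). The turquoise decoys are at (272,163) and (301,222). The side view agrees. The plunger measures (474,-8.5,84), and its 61 mm distance to the tile stack matches the given 60, so the dispenser yaw is about 0.26. The tool's y axis already lies along the batten's normal. I'll move above the plunger with the fingers shut.

Request:
apply_moves(
  delta_rot=[
    [0, 0, 0],
    [0, 0, 0],
    [0, 0, 0],
    [0, 0, 0],
    [0, 0, 0],
    [0, 0, 0],
    [0, 0, 0],
    [0, 0, 0],
    [0, 0, 0],
    [0, 0, 0],
    [0, 0, 0],
    [0, 0, 0],
    [0, 0, 0],
    [0, 0, 0],
    [0, 0, 0],
    [0, 0, 0],
    [0, 0, 0],
    [0, 0, 0],
    [0, 0, 0],
    [0, 0, 0],
  ],
  xyz=[
    [-0.5, 0.5, 0],
    [-0.91, 0.99, 0],
    [-0.91, 0.99, 0],
    [-0.91, 0.99, 0],
    [-0.91, 0.99, 0],
    [-0.91, 0.99, 0],
    [-0.91, 0.99, 0],
    [-0.91, 0.99, 0],
    [-0.91, 0.99, 0],
    [-0.91, 0.99, 0],
    [-0.91, 0.99, 0],
    [-0.91, 0.99, 0],
    [-0.91, 0.99, 0],
    [-0.91, 0.99, 0],
    [-0.91, 0.99, 0],
    [-0.91, 0.99, 0],
    [-0.91, 0.99, 0],
    [-0.91, 0.99, 0],
    [-0.91, 0.99, 0],
    [-0.5, 0.5, 0],
  ],
  hand=[1, 1, 1, 1, 1, 1, 1, 1, 1, 1, 1, 1, 1, 1, 1, 1, 1, 1, 1, 1],
)

```text
clock: 2.47
position: [460.9, -38.2, 201.0]
ee_rot: [-0.127, 0.992, 0.0, 0.001]
contact_force: [0.1, -0.7, 0.5]
gripper_width: -0.2
grasp_force: 0.0
```

Request:
apply_moves(
  delta_rot=[
    [0, 0, 0],
    [0, 0, 0],
    [0, 0, 0],
    [0, 0, 0],
    [0, 0, 0],
    [0, 0, 0],
    [0, 0, 0],
    [0, 0, 0],
    [0, 0, 0],
  ],
  xyz=[
    [-0.4, 0.52, 0],
    [-0.4, 0.52, 0],
    [0, 0, 0.8],
    [0, 0, 0.8],
    [0, 0, 0.8],
    [0, 0, 0.8],
    [0, 0, 0.8],
    [0, 0, 0],
    [0, 0, 0],
  ],
  hand=[1, 1, 1, 1, 1, 1, 1, 1, 1],
)

```text
clock: 3.22
position: [471.9, -10.9, 100.4]
ee_rot: [-0.126, 0.992, -0.0, -0.001]
contact_force: [0.5, 0.1, 0.2]
gripper_width: -0.1
grasp_force: 0.0
```

Request:
apply_moves(
  delta_rot=[
    [0, 0, 0],
    [0, 0, 0],
    [0, 0, 0],
    [0, 0, 0],
    [0, 0, 0],
    [0, 0, 0],
    [0, 0, 0],
    [0, 0, 0],
    [0, 0, 0],
    [0, 0, 0],
    [0, 0, 0],
    [0, 0, 0],
  ],
  xyz=[
    [0, 0, 0.32],
    [0, 0, 0.32],
    [0, 0, 0.12],
    [0, 0, 0.12],
    [0, 0, 0.12],
    [0, 0, 0.12],
    [0, 0, 0.12],
    [0, 0, 0.12],
    [0, 0, 0.12],
    [0, 0, 0.12],
    [0, 0, 0.08],
    [0, 0, 0],
  ],
  hand=[1, 1, 1, 1, 1, 1, 1, 1, 1, 1, 1, 1],
)

```text
clock: 4.22
position: [471.9, -10.8, 58.1]
ee_rot: [-0.126, 0.992, -0.0, -0.0]
contact_force: [0.1, -0.4, -0.3]
gripper_width: 0.2
grasp_force: 0.0
```

```bash
python3 - <<'E'
from h import *
s=arm.read_state(); print(s["clock"],s["position"],s["contact_force"],s["wrist_torque"],s["joint_efforts"])
c=[]
for n in ("top","side"):
    p=eyes.get_image(n); f=p["frame"]
    y,x=(150,215) if n=="top" else (130,180)
    c.append(cv2.resize(f[y:y+110,x:x+110,::-1],(395,395),interpolation=cv2.INTER_CUBIC))
    for k in ("plunger_top","tile0"):
        for r in nets.masks_of(k,p)[:3]:
            if r["score"]<.3: continue
            P=pts(p,r["region"])
            if len(P)>5: print(n,k,round(r["score"],2),np.round(r["bbox"]),np.round(np.median(P,0),1),np.round(np.percentile(P[:,2],90),1))
cv2.imwrite("pics/p1.png",np.hstack(c))
E
```

```text
4.2167 [471.87831492 -10.80916559  58.10784673] [ 0.14563047 -0.3979982  -0.26826591] [ 0.04727868 -0.02568044 -0.00012759] [ 2.64007633e-02 -2.91704124e+01  1.35489097e+01  3.01558390e+00
  4.17735334e-02  5.46194633e-05]
top tile0 0.61 [296. 212. 310. 230.] [ 472.7 -117.9    9.2] 14.4
top tile0 0.52 [264. 156. 280. 171.] [659.6 -25.2  10.4] 14.3
side plunger_top 0.51 [215. 180. 230. 193.] [472.3 -16.5  83.8] 87.6
side tile0 0.76 [221. 230. 238. 246.] [ 471.1 -120.7   11.2] 14.0
side tile0 0.75 [160.  92. 193. 105.] [398.3 424.8  23.6] 29.9
side tile0 0.7 [286. 187. 303. 205.] [660.  -28.4  11.1] 13.8
```

View pics/p1.png

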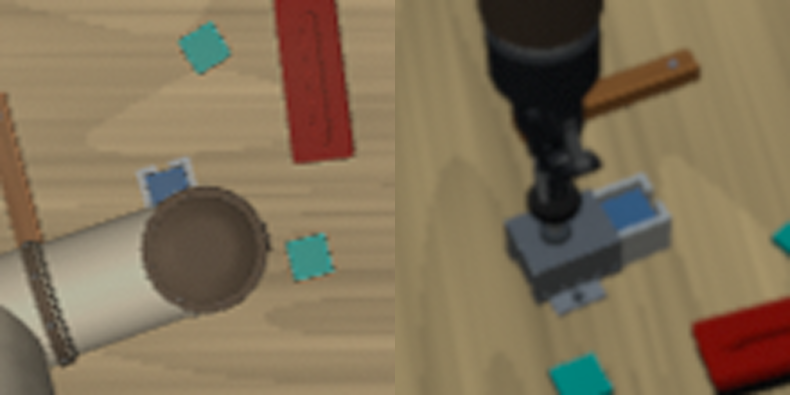

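The force is about zero and the cap looks like it is still up. I'll compare the fingers' position with the cap using depth.

```bash
python3 - <<'E'
from h import *
p=eyes.get_image("side"); K=np.array(p["camera_matrix"])
for X in ([472,-11,58],[472,-11,84],[472,-11,100],[472,-11,131],[474,-8.5,58]):
    c=np.array(p["R"])@X+p["t"]; u=K@c/c[2]; print(X,np.round(u[:2],1),round(c[2]))
P=pts(p,np.ones((384,512),bool))
m=(abs(P[:,0]-472)<60)&(abs(P[:,1]+10)<60)
for a,b in ((48,56),(56,64),(64,72),(72,80),(80,90),(90,100),(100,115),(115,130),(130,150),(150,170)):
    Q=P[m&(P[:,2]>a)&(P[:,2]<b)]
    if len(Q): print(a,b,len(Q),np.round(Q.mean(0)),np.round(Q.min(0)),np.round(Q.max(0)))
f=p["frame"][160:215,195:265,::-1]
cv2.imwrite("pics/p2.png",cv2.resize(f,(700,550),interpolation=cv2.INTER_NEAREST))
E
```

```text
[472, -11, 58] [223.2 191. ] 1236
[472, -11, 84] [222.8 184.8] 1216
[472, -11, 100] [222.6 180.8] 1203
[472, -11, 131] [222.1 173. ] 1179
[474, -8.5, 58] [223.8 190.2] 1238
48 56 13 [474. -13.  51.] [465. -21.  48.] [485. -10.  55.]
56 64 1 [474. -14.  58.] [474. -14.  58.] [474. -14.  58.]
72 80 21 [472. -21.  77.] [454. -29.  74.] [493.  -8.  79.]
80 90 96 [473. -16.  85.] [455. -31.  81.] [493.   1.  90.]
90 100 5 [465. -15.  95.] [461. -18.  92.] [469.  -5.  98.]
100 115 38 [470. -19. 107.] [461. -25. 100.] [482.  -6. 114.]
115 130 12 [465. -16. 120.] [461. -27. 116.] [471.  -9. 128.]
130 150 46 [467. -19. 142.] [452. -49. 130.] [481.  21. 149.]
150 170 53 [464. -27. 161.] [452. -64. 151.] [481.  20. 170.]
```

View pics/p2.png

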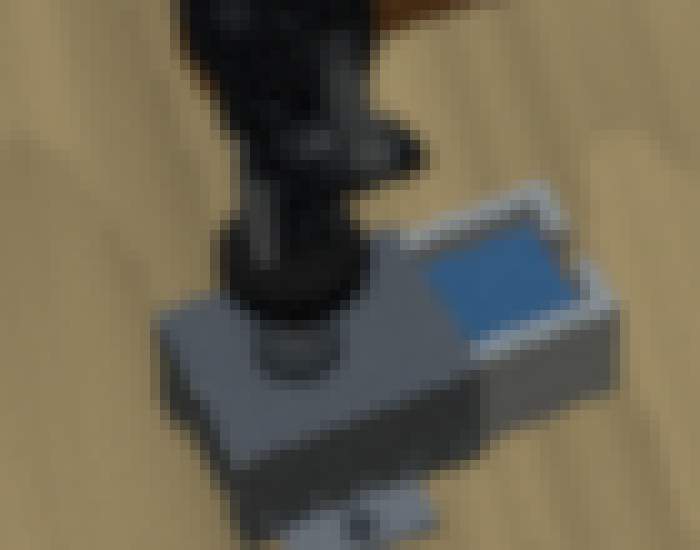

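```bash
python3 - <<'E'
from h import *
p=eyes.get_image("side")
a=cv2.imread("pics/side0.png"); b=p["frame"][:,:,::-1]
g=lambda f: cv2.resize(f[165:210,200:240],(400,450),interpolation=cv2.INTER_NEAREST)
cv2.imwrite("pics/p3.png",np.hstack([g(a),g(b)]))
P=pts(p,p["range_z"]>-1) 
z=np.full((384,512),np.nan); v,u=np.nonzero(p["range_z"]>0); z[v,u]=P[:,2]
print(np.round(z[170:200,215:234]).tolist().__str__().replace("], [","\n").replace(".0",""))
E
```

```text
[[-0, 139, nan, 167, 167, 165, 160, 163, 170, 161, 155, 156, 185, 191, 193, 192, 191, -3, 4
5, 131, 137, 164, 163, 160, 159, 157, 156, 158, 141, 142, 182, 189, 192, 192, 189, 187, 181
0, -3, 132, 158, 160, 156, 157, 154, 142, 147, 141, 146, 180, 185, 190, 186, 186, 187, 178
1, -0, -0, 126, 154, 152, 149, 145, 141, 145, 143, 179, 179, 185, 186, 186, 186, 184, 185
2, 5, 2, 127, 140, 146, 147, 142, 144, 145, 180, 179, 178, 178, 186, 186, 186, 184, 185
4, 1, -1, 123, 137, 142, 143, 143, 148, 145, 177, 184, 183, 186, 185, 184, 185, 184, 184
2, -1, 2, 117, 135, 137, 140, 135, 162, 171, 174, 183, 185, 185, 188, 182, 180, 181, 181
5, 6, 2, 118, 124, 136, 130, 148, 154, 163, 170, 179, 179, 183, 181, 182, 178, 182, 179
4, 2, -0, 113, 119, 121, 122, 141, 155, 160, 164, 177, 178, 182, 179, 179, 178, 178, 2
2, 4, 5, 107, 118, 118, 114, 144, 149, 154, 162, 169, 175, 176, 179, 2, 2, 3, -1
3, 0, -0, 102, 112, 117, 113, 136, 146, 150, 157, 164, 115, 85, 83, -2, -1, 3, 1
2, -0, 84, 96, 103, 116, 112, 112, 117, 115, 113, 110, 111, 86, 86, 83, 1, -1, 3
4, -2, 86, 85, 103, 107, 107, 107, 110, 112, 102, 1
[... 614 characters left out ...]
76, 75, 41, 41, 44, 37
44, 40, 41, 38, 40, 74, 77, 80, 78, 78, 80, 75, 75, 47, 42, 41, 37, 42, 41
43, 39, 41, 43, 43, 48, 45, 53, 56, 62, 55, 52, 52, 49, 44, 41, 40, 42, 39
41, 40, 42, 40, 43, 45, 45, 47, 54, 53, 49, 50, 47, 50, 43, 42, 42, 42, 43
38, 42, 43, 43, 42, 46, 45, 42, 51, 49, 46, 49, 50, 45, 42, 42, 37, 43, 40
40, 41, 42, 43, 40, 45, 44, 49, 48, 48, 48, 44, 47, 48, 42, 40, 43, 43, 40
44, 42, 43, 41, 45, 43, 44, 49, 50, 46, 50, 46, 45, 42, 44, 45, 42, 40, 43
44, 41, 43, 43, 44, 43, 41, 42, 44, 43, 44, 41, 42, 38, 42, 41, 44, 43, 41
41, 43, 43, 42, 39, 41, 43, 40, 43, 39, 41, 41, 43, 39, 41, 43, 42, 44, 46
42, 40, 40, 46, 44, 40, 42, nan, 41, 44, 42, 39, 39, 41, 42, 42, 42, 42, 44]]
```

View pics/p3.png

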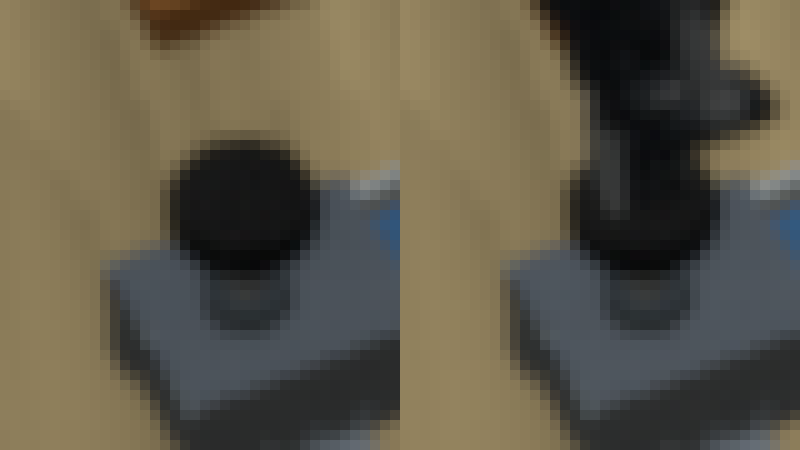

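Both frames show the cap unpressed. By depth, the fingertips end just above it at z ≈ 90, while the readout says 58, and the force is zero. The z readout therefore can't be trusted, so I'll descend in small steps and watch the force.

Request:
apply_moves(
  delta_rot=[
    [0, 0, 0],
    [0, 0, 0],
    [0, 0, 0],
  ],
  xyz=[
    [0, 0, 0.12],
    [0, 0, 0.12],
    [0, 0, 0],
  ],
  hand=[1, 1, 1],
)

```text
clock: 4.87
position: [472.4, -10.7, 52.4]
ee_rot: [-0.126, 0.992, -0.0, 0.0]
contact_force: [0.6, 0.6, 2.2]
gripper_width: 0.2
grasp_force: 1.3
```

```bash
python3 - <<'E'
from h import *
s=arm.read_state(); print(s)
p=eyes.get_image("side"); print(p.keys(), {k:p[k] for k in p if k not in("frame","range_z","R","t","camera_matrix")})
P=pts(p,np.ones((384,512),bool)); m=(abs(P[:,0]-472)<14)&(P[:,1]<-14)&(P[:,1]>-30)&(P[:,2]>60)&(P[:,2]<125)
print(np.histogram(P[m][:,2],bins=range(60,130,5)))
E
```

```text
{'clock': 4.8667, 'joints': array([ 3.22467310e-01,  3.03069765e-01, -5.54393022e-01,  1.90714754e-04,
       -7.13087203e-01, -1.64046404e+00]), 'joint_vel': array([ 0.00148907, -0.00665028,  0.00669285,  0.00157052, -0.01549969,
        0.00019006]), 'joint_efforts': array([-2.32699681e-01, -2.82822883e+01,  1.24593303e+01,  2.75191471e+00,
        3.49390518e-02,  1.03561601e-03]), 'position': array([472.44046   , -10.67098944,  52.41580236]), 'ee_rot': array([-1.26135028e-01,  9.92013072e-01, -3.71987125e-05,  1.32962937e-04]), 'contact_force': array([0.56008547, 0.63623746, 2.15177488]), 'wrist_torque': array([ 0.14194857,  0.04996546, -0.008954  ]), 'grasp_force': 1.2511284090578556, 'gripper_width': 0.22375021794899913}
dict_keys(['frame', 'range_z', 'camera_matrix', 'R', 't', 'shot']) {'shot': 7}
(array([ 0,  0,  4, 15, 31, 16,  5, 10,  9, 10,  4,  2,  1]), array([ 60,  65,  70,  75,  80,  85,  90,  95, 100, 105, 110, 115, 120,
       125]))
```

Contact at a readout of about 53, so the true tip height is the readout plus about 31 mm. I'll press on the remaining travel.

Request:
apply_moves(
  delta_rot=[
    [0, 0, 0],
    [0, 0, 0],
    [0, 0, 0],
    [0, 0, 0],
    [0, 0, 0],
    [0, 0, 0],
    [0, 0, 0],
    [0, 0, 0],
    [0, 0, 0],
  ],
  xyz=[
    [0, 0, 0.12],
    [0, 0, 0.12],
    [0, 0, 0.12],
    [0, 0, 0.12],
    [0, 0, 0.12],
    [0, 0, 0.12],
    [0, 0, 0.12],
    [0, 0, 0.06],
    [0, 0, 0],
  ],
  hand=[1, 1, 1, 1, 1, 1, 1, 1, 1],
)

```text
clock: 5.67
position: [472.5, -10.7, 30.6]
ee_rot: [-0.126, 0.992, -0.0, 0.0]
contact_force: [-0.8, 1.6, 5.7]
gripper_width: 0.1
grasp_force: 3.0
```

Request:
apply_moves(
  delta_rot=[
    [0, 0, 0],
    [0, 0, 0],
    [0, 0, 0],
  ],
  xyz=[
    [0, 0, 0.1],
    [0, 0, 0.06],
    [0, 0, 0],
  ],
  hand=[1, 1, 1],
)

```text
clock: 5.92
position: [472.5, -10.7, 27.3]
ee_rot: [-0.126, 0.992, -0.0, 0.0]
contact_force: [-3.3, 1.0, 10.8]
gripper_width: -0.0
grasp_force: 5.6
```

Request:
apply_moves(
  delta_rot=[
    [0, 0, 0],
    [0, 0, 0],
  ],
  xyz=[
    [0, 0, 0.06],
    [0, 0, 0],
  ],
  hand=[1, 1],
)

```text
clock: 6.08
position: [472.6, -10.7, 27.2]
ee_rot: [-0.127, 0.992, -0.0, 0.0]
contact_force: [-7.2, 1.9, 22.8]
gripper_width: -0.3
grasp_force: 11.1
```

```bash
python3 - <<'E'
from h import *
p=eyes.get_image("side")
P=pts(p,np.ones((384,512),bool)); m=(abs(P[:,0]-474)<18)&(P[:,1]<8)&(P[:,1]>-29)&(P[:,2]>30)&(P[:,2]<95)
print(np.histogram(P[m][:,2],bins=range(30,100,5)))
for r in nets.masks_of("tile0",p)[:4]:
    Q=pts(p,r["region"]); print(round(r["score"],2),np.round(np.median(Q,0)))
E
```

```text
(array([ 0,  5, 37,  8, 12, 49, 25,  7, 13,  8,  8,  4,  2]), array([30, 35, 40, 45, 50, 55, 60, 65, 70, 75, 80, 85, 90, 95]))
0.74 [660. -28.  11.]
0.63 [589.  20.  11.]
0.61 [532.  10.  30.]
0.56 [ 471. -121.   11.]
```

Hard stop felt at 23 N, the cap sits at about 58, and the tile is out near (589,20). I'll rise slowly and let the plunger return.

Request:
apply_moves(
  delta_rot=[
    [0, 0, 0],
    [0, 0, 0],
    [0, 0, 0],
    [0, 0, 0],
    [0, 0, 0],
    [0, 0, 0],
    [0, 0, 0],
    [0, 0, 0],
    [0, 0, 0],
    [0, 0, 0],
    [0, 0, -1],
    [0, 0, -1],
    [0, 0, -1],
  ],
  xyz=[
    [0, 0, -0.2],
    [0, 0, -0.2],
    [0, 0, -0.2],
    [0, 0, -0.2],
    [0, 0, -0.2],
    [0, 0, -0.2],
    [0, 0, -0.4],
    [0, 0, -0.8],
    [0, 0, -0.8],
    [0, 0, -0.8],
    [0, 0, 0],
    [0, 0, 0],
    [0, 0, 0],
  ],
  hand=[1, 1, 1, 1, 1, 1, 1, 1, 1, 1, 1, 1, 1],
)

```text
clock: 7.27
position: [472.0, -10.7, 125.1]
ee_rot: [-0.282, 0.959, 0.0, 0.0]
contact_force: [0.3, -0.0, -0.2]
gripper_width: 0.3
grasp_force: 0.0
```

```bash
python3 - <<'E'
from h import *
s=arm.read_state(); print(s["position"],s["joints"])
for n in ("side","top"):
    p=eyes.get_image(n)
    for k in ("tile0","batten"):
        for r in nets.masks_of(k,p)[:4]:
            if r["score"]<.3: continue
            Q=pts(p,r["region"]); 
            if len(Q)<8: continue
            rc=cv2.minAreaRect(Q[:,:2].astype(np.float32))
            print(n,k,round(r["score"],2),np.round(np.median(Q,0)),np.round(rc[0]),np.round(rc[1]),round(rc[2]))
E
```

```text
[472.0474159  -10.69946628 125.05643835] [ 3.22400557e-01  2.00691282e-01 -4.65478151e-01 -3.34108661e-04
 -9.04196326e-01 -1.32109213e+00]
side tile0 0.65 [659. -28.  11.] [660. -26.] [39. 37.] 30
side tile0 0.61 [ 473. -120.   11.] [ 472. -119.] [33. 39.] 12
side tile0 0.44 [588.  20.  11.] [589.  23.] [37. 42.] 14
side batten 0.56 [577. 149.  17.] [514.  84.] [246. 127.] 63
top tile0 0.67 [590.  24.  10.] [589.  24.] [36. 35.] 18
top tile0 0.51 [661. -25.  10.] [662. -25.] [38. 36.] 32
top tile0 0.4 [ 473. -118.   10.] [ 472. -118.] [35. 35.] 11
top tile0 0.38 [540.  11.  20.] [539.  10.] [19. 32.] 13
top batten 0.6 [ 558. -480.   23.] [ 560. -469.] [121. 125.] 87
top batten 0.54 [557. 149.  17.] [548. 147.] [156.  33.] 20
```

Request:
apply_moves(
  delta_rot=[
    [0, 0, -1],
    [0, 0, -1],
    [0, 0, -1],
    [0, 0, -1],
    [0, 0, -1],
    [0, 0, -1],
    [0, 0, -1],
    [0, 0, -1],
    [0, 0, -1],
    [0, 0, -1],
    [0, 0, -1],
    [0, 0, -1],
    [0, 0, 0],
    [0, 0, 0],
    [0, 0, 0],
    [0, 0, 0],
    [0, 0, 0],
    [0, 0, 0],
  ],
  xyz=[
    [0, 0, 0],
    [0, 0, 0],
    [0, 0, 0],
    [0, 0, 0],
    [0, 0, 0],
    [0, 0, 0],
    [0, 0, 0],
    [0, 0, 0],
    [0, 0, 0],
    [0, 0, 0],
    [0, 0, 0],
    [0, 0, 0],
    [0.36, -0.97, 0],
    [0.36, -0.97, 0],
    [0.36, -0.97, 0],
    [0.36, -0.97, 0],
    [0.36, -0.97, 0],
    [0, 0, 0],
  ],
  hand=[0.53, 0.53, 0.53, 0.53, 0.53, 0.53, 0.53, 0.53, 0.53, 0.53, 0.53, 0.53, 0.53, 0.53, 0.53, 0.53, 0.53, 0.53],
)

```text
clock: 9.07
position: [605.0, -24.3, 123.7]
ee_rot: [0.79, -0.613, 0.001, -0.0]
contact_force: [-0.6, -0.3, 0.9]
gripper_width: 20.2
grasp_force: 0.0
```

Request:
apply_moves(
  delta_rot=[
    [0, 0, 0],
    [0, 0, 0],
    [0, 0, 0],
    [0, 0, 0],
    [0, 0, 0],
    [0, 0, 0],
  ],
  xyz=[
    [0, 0.16, 0.95],
    [0, 0, 0.95],
    [0, 0, 0.95],
    [0, 0, 0.95],
    [0, 0, 0.95],
    [0, 0, 0],
  ],
  hand=[0.53, 0.53, 0.53, 0.53, 0.53, 0.53],
)

```text
clock: 9.57
position: [592.4, -25.5, 0.9]
ee_rot: [0.79, -0.613, -0.004, 0.004]
contact_force: [-0.7, -0.6, -0.6]
gripper_width: 19.9
grasp_force: 0.0
```

```bash
python3 - <<'E'
from h import *
s=arm.read_state(); X=s["position"]; print(X,s["contact_force"])
p=eyes.get_image("side")
P=pts(p,np.ones((384,512),bool)); m=(abs(P[:,0]-X[0])<40)&(abs(P[:,1]-X[1])<25)&(P[:,2]>15)&(P[:,2]<130)
for a in range(15,110,10):
    Q=P[m&(P[:,2]>a)&(P[:,2]<a+10)]
    if len(Q): print(a,len(Q),np.round(Q.mean(0)),np.round(Q.min(0)),np.round(Q.max(0)))
f=p["frame"][140:220,190:310,::-1]
cv2.imwrite("pics/p4.png",cv2.resize(f,(780,520),interpolation=cv2.INTER_CUBIC))
E
```

```text
[592.42996201 -25.52287504   0.87130493] [-0.73705536 -0.62916424 -0.64616977]
15 7 [558. -10.  21.] [555. -12.  17.] [561.  -8.  25.]
25 9 [567. -10.  31.] [554. -18.  25.] [603.  -1.  35.]
35 33 [586. -23.  40.] [553. -38.  36.] [617.  -2.  45.]
45 39 [592. -30.  50.] [570. -41.  46.] [617. -10.  55.]
55 32 [591. -32.  60.] [570. -41.  55.] [617. -11.  65.]
65 29 [599. -29.  70.] [573. -42.  65.] [612. -15.  74.]
75 53 [596. -32.  81.] [560. -46.  75.] [632. -16.  85.]
85 77 [589. -32.  89.] [554. -49.  85.] [632.  -5.  95.]
95 47 [585. -37. 101.] [553. -49.  95.] [632.  -7. 105.]
105 42 [592. -40. 110.] [554. -48. 105.] [619. -32. 115.]
```

View pics/p4.png

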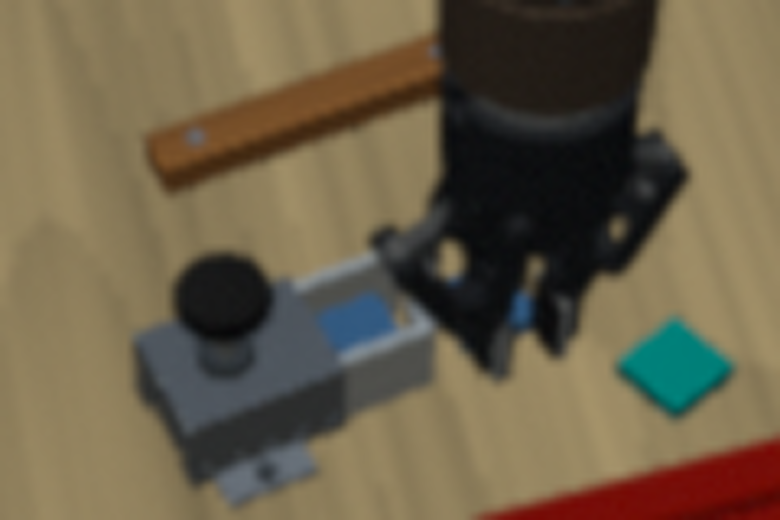

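The plunger is up and the tile lies in front of the mouth at about crop (515,310). With the fingers spread along the batten, the left knuckle at crop (385,245) would foul the magazine. I'll rise, turn back 90° and push with the shut fingers instead.

Request:
apply_moves(
  delta_rot=[
    [0, 0, 0],
    [0, 0, 0],
    [0, 0, 0],
    [0, 0, 1],
    [0, 0, 1],
    [0, 0, 1],
    [0, 0, 1],
    [0, 0, 1],
    [0, 0, 1],
    [0, 0, 1],
    [0, 0, 1],
    [0, 0, 1],
    [0, 0, 1],
    [0, 0, 1],
    [0, 0, 1],
    [0, 0, 1],
    [0, 0, 1],
    [0, 0, 1],
    [0, 0, 0],
  ],
  xyz=[
    [0, 0, -0.8],
    [0, 0, -0.8],
    [0, 0, -0.8],
    [0, 0, 0],
    [0, 0, 0],
    [0, 0, 0],
    [0, 0, 0],
    [0, 0, 0],
    [0, 0, 0],
    [0, 0, 0],
    [0, 0, 0],
    [0, 0, 0],
    [0, 0, 0],
    [0, 0, 0],
    [0, 0, 0],
    [0, 0, 0],
    [0, 0, 0],
    [0, 0, 0],
    [0, 0, 0],
  ],
  hand=[1, 1, 1, 1, 1, 1, 1, 1, 1, 1, 1, 1, 1, 1, 1, 1, 1, 1, 1],
)

```text
clock: 11.2
position: [597.9, -24.8, 68.1]
ee_rot: [-0.125, 0.992, -0.0, 0.002]
contact_force: [-1.5, 0.4, 0.1]
gripper_width: -0.2
grasp_force: 0.0
```

Request:
apply_moves(
  delta_rot=[
    [0, 0, 0],
    [0, 0, 0],
    [0, 0, 0],
    [0, 0, 0],
    [0, 0, 0],
    [0, 0, 0],
    [0, 0, 0],
    [0, 0, 0],
    [0, 0, 0],
  ],
  xyz=[
    [0, 0, 0.5],
    [0, 0, 0.5],
    [0, 0, 0.5],
    [0, 0, 0.5],
    [0, 0, 0.5],
    [0, 0, 0.4],
    [0, 0, 0.3],
    [0, 0, 0],
    [0, 0, 0],
  ],
  hand=[1, 1, 1, 1, 1, 1, 1, 1, 1],
)

```text
clock: 11.95
position: [597.2, -25.0, -13.9]
ee_rot: [-0.126, 0.992, -0.0, 0.0]
contact_force: [-0.1, 0.8, 0.5]
gripper_width: -0.3
grasp_force: 0.0
```

```bash
python3 - <<'E'
from h import *
s=arm.read_state(); X=s["position"]; print(X,s["contact_force"])
p=eyes.get_image("side")
P=pts(p,np.ones((384,512),bool)); m=(abs(P[:,0]-X[0])<30)&(abs(P[:,1]-X[1])<25)&(P[:,2]>5)&(P[:,2]<130)
for a in range(6,70,8):
    Q=P[m&(P[:,2]>a)&(P[:,2]<a+8)]
    if len(Q): print(a,len(Q),np.round(Q.mean(0)),np.round(Q.min(0)),np.round(Q.max(0)))
f=p["frame"][140:220,190:310,::-1]
cv2.imwrite("pics/p5.png",cv2.resize(f,(780,520),interpolation=cv2.INTER_CUBIC))
E
```

```text
[597.21982962 -24.95465022 -13.87078447] [-0.14980948  0.83481465  0.48014204]
6 4 [594. -35.   7.] [570. -48.   6.] [621. -28.   8.]
14 1 [592. -32.  19.] [592. -32.  19.] [592. -32.  19.]
22 10 [594. -32.  27.] [586. -37.  23.] [607. -21.  30.]
30 20 [593. -32.  34.] [585. -40.  31.] [606. -20.  38.]
38 11 [591. -33.  42.] [585. -38.  39.] [598. -20.  46.]
46 10 [590. -30.  49.] [586. -37.  46.] [595. -24.  54.]
54 5 [587. -27.  59.] [582. -37.  54.] [592. -19.  61.]
62 19 [588. -27.  66.] [578. -48.  63.] [603.  -0.  70.]
```

View pics/p5.png

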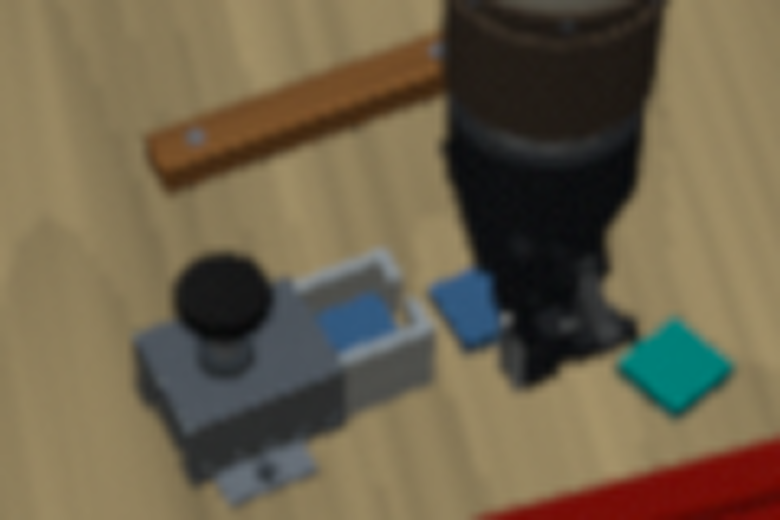

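The tip is at z ≈ 17 true, so the offset holds. I'll lower to about 5 mm, centre on the tile and start pushing.

Request:
apply_moves(
  delta_rot=[
    [0, 0, 0],
    [0, 0, 0],
    [0, 0, 0],
    [0, 0, 0],
    [0, 0, 0],
    [0, 0, 0],
  ],
  xyz=[
    [-0.16, 0, 0],
    [0, 0, 0.16],
    [0, 0, 0.16],
    [0, 0, 0.1],
    [0, 0, 0.05],
    [0, 0, 0],
  ],
  hand=[1, 1, 1, 1, 1, 1],
)

```text
clock: 12.5
position: [600.4, -24.1, -26.5]
ee_rot: [-0.126, 0.992, -0.0, -0.001]
contact_force: [0.6, -0.6, 0.3]
gripper_width: -0.1
grasp_force: 0.0
```

Request:
apply_moves(
  delta_rot=[
    [0, 0, 0],
    [0, 0, 0],
    [0, 0, 0],
    [0, 0, 0],
    [0, 0, 0],
    [0, 0, 0],
    [0, 0, 0],
    [0, 0, 0],
    [0, 0, 0],
    [0, 0, 0],
    [0, 0, 0],
    [0, 0, 0],
    [0, 0, 0],
  ],
  xyz=[
    [0, 0.16, 0],
    [0, 0.16, 0],
    [0, 0.16, 0],
    [0, 0.16, 0],
    [0, 0.16, 0],
    [0, 0.2, 0],
    [0, 0.2, 0],
    [0, 0.2, 0],
    [0, 0.2, 0],
    [0, 0.2, 0],
    [0, 0.2, 0],
    [0, 0.1, 0],
    [0, 0, 0],
  ],
  hand=[1, 1, 1, 1, 1, 1, 1, 1, 1, 1, 1, 1, 1],
)

```text
clock: 13.58
position: [587.6, 27.5, -25.9]
ee_rot: [-0.126, 0.992, 0.0, -0.0]
contact_force: [-0.5, 0.1, 0.4]
gripper_width: -0.0
grasp_force: 0.0
```

```bash
cat > t.py <<'E'
from h import *
s=arm.read_state(); X=s["position"]; print(X,s["contact_force"])
B=np.array([540,145.]); 
for n in ("side","top"):
    p=eyes.get_image(n); hsv=cv2.cvtColor(p["frame"],cv2.COLOR_RGB2HSV)
    P=pts(p,np.ones((384,512),bool))
    blue=(hsv[...,0]>98)&(hsv[...,0]<125)&(hsv[...,1]>110)&(hsv[...,2]>60)
    Q=pts(p,blue); Q=Q[(Q[:,2]<18)&(Q[:,2]>3)&(Q[:,1]>-30)&(Q[:,1]<160)&(Q[:,0]>480)&(Q[:,0]<700)]
    if len(Q)>8:
        rc=cv2.minAreaRect(Q[:,:2].astype(np.float32)); print(n,"tile",len(Q),np.round(rc[0],1),np.round(rc[1]),round(rc[2],1))
    W=P[(P[:,2]>14)&(P[:,2]<23)&(abs(P[:,0]-540)<100)&(P[:,1]>100)&(P[:,1]<190)]
    rc=cv2.minAreaRect(W[:,:2].astype(np.float32)); print(n,"batten",len(W),np.round(rc[0],1),np.round(rc[1]),round(rc[2],1))
    if n=="side": f=p["frame"]
import sys
cv2.imwrite(f"pics/{sys.argv[1]}.png",cv2.resize(f[120:200,190:310,::-1],(780,520),interpolation=cv2.INTER_CUBIC))
E
python3 t.py p6
```

```text
[587.57757085  27.49935288 -25.89611779] [-0.48860353  0.10680673  0.35838697]
side tile 49 [565.2  33.9] [66. 21.] 66.7
side batten 275 [522.3 141.5] [120.  31.] 14.2
top batten 119 [495.3 134.3] [64. 24.] 14.4
```

View pics/p6.png

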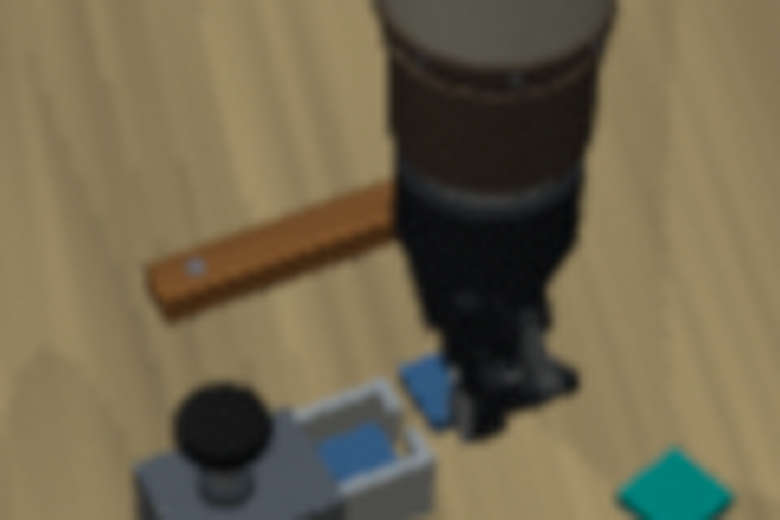

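The tile at crop (430,390) is moving along with the fingers and has kept its orientation. I'll keep pushing.

Request:
apply_moves(
  delta_rot=[
    [0, 0, 0],
    [0, 0, 0],
    [0, 0, 0],
    [0, 0, 0],
    [0, 0, 0],
    [0, 0, 0],
    [0, 0, 0],
    [0, 0, 0],
    [0, 0, 0],
    [0, 0, 0],
    [0, 0, 0],
    [0, 0, 0],
  ],
  xyz=[
    [0, 0.1, 0],
    [0, 0.2, 0],
    [0, 0.2, 0],
    [0, 0.2, 0],
    [0, 0.2, 0],
    [0, 0.2, 0],
    [0, 0.2, 0],
    [0, 0.2, 0],
    [0, 0.2, 0],
    [0, 0.2, 0],
    [0, 0.1, 0],
    [0, 0, 0],
  ],
  hand=[1, 1, 1, 1, 1, 1, 1, 1, 1, 1, 1, 1],
)

```text
clock: 14.68
position: [575.2, 75.9, -25.8]
ee_rot: [-0.126, 0.992, 0.0, 0.0]
contact_force: [-0.2, -0.5, 0.8]
gripper_width: -0.0
grasp_force: 0.0
```

```bash
python3 t.py p7
```

```text
[575.16962435  75.91220531 -25.82359314] [-0.19574317 -0.48890124  0.77035247]
side tile 50 [546.1  57.9] [116.  22.] 75.9
side batten 240 [512.1 132.7] [60. 99.] 89.7
top batten 115 [495.3 134.4] [64. 24.] 14.1
```

View pics/p7.png

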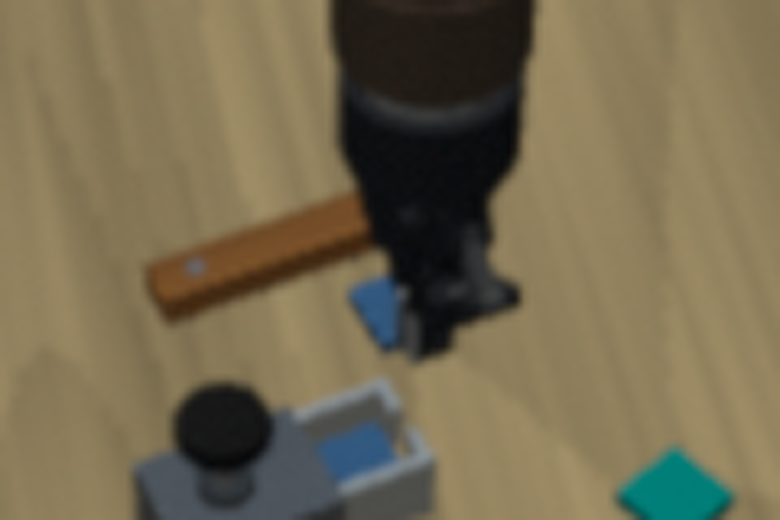

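The tile at crop (375,310) is still square, with a small gap left to the batten. I'll close in slowly by force.

Request:
apply_moves(
  delta_rot=[
    [0, 0, 0],
    [0, 0, 0],
    [0, 0, 0],
    [0, 0, 0],
    [0, 0, 0],
    [0, 0, 0],
    [0, 0, 0],
  ],
  xyz=[
    [0, 0.08, 0],
    [0, 0.08, 0],
    [0, 0.08, 0],
    [0, 0.08, 0],
    [0, 0.08, 0],
    [0, 0.08, 0],
    [0, 0, 0],
  ],
  hand=[1, 1, 1, 1, 1, 1, 1],
)

```text
clock: 15.37
position: [572.2, 87.3, -25.9]
ee_rot: [-0.126, 0.992, 0.0, 0.0]
contact_force: [0.4, -1.4, -0.2]
gripper_width: -0.2
grasp_force: 0.0
```

Request:
apply_moves(
  delta_rot=[
    [0, 0, 0],
    [0, 0, 0],
    [0, 0, 0],
  ],
  xyz=[
    [0, 0.06, 0],
    [0, 0.06, 0],
    [0, 0, 0],
  ],
  hand=[1, 1, 1],
)

```text
clock: 15.62
position: [571.5, 90.1, -25.9]
ee_rot: [-0.126, 0.992, 0.0, 0.0]
contact_force: [0.0, 0.5, -0.7]
gripper_width: -0.2
grasp_force: 0.0
```

Request:
apply_moves(
  delta_rot=[
    [0, 0, 0],
    [0, 0, 0],
    [0, 0, 0],
  ],
  xyz=[
    [0, 0.06, 0],
    [0, 0.06, 0],
    [0, 0, 0],
  ],
  hand=[1, 1, 1],
)

```text
clock: 15.87
position: [570.7, 92.9, -25.9]
ee_rot: [-0.126, 0.992, 0.0, 0.0]
contact_force: [0.6, 1.7, 0.5]
gripper_width: -0.2
grasp_force: 0.0
```

Request:
apply_moves(
  delta_rot=[
    [0, 0, 0],
    [0, 0, 0],
    [0, 0, 0],
  ],
  xyz=[
    [0, 0.06, 0],
    [0, 0.04, 0],
    [0, 0, 0],
  ],
  hand=[1, 1, 1],
)

```text
clock: 16.12
position: [570.1, 95.3, -25.9]
ee_rot: [-0.126, 0.992, 0.0, 0.0]
contact_force: [-0.5, -0.9, 0.1]
gripper_width: -0.0
grasp_force: 0.0
```

Request:
apply_moves(
  delta_rot=[
    [0, 0, 0],
    [0, 0, 0],
  ],
  xyz=[
    [0, 0.08, 0],
    [0, 0, 0],
  ],
  hand=[1, 1],
)

```text
clock: 16.28
position: [569.5, 97.2, -25.9]
ee_rot: [-0.126, 0.992, -0.0, -0.0]
contact_force: [-0.4, 0.0, -0.0]
gripper_width: 0.2
grasp_force: 0.0
```

```bash
python3 - <<'E'
from h import *
p=eyes.get_image("side"); hsv=cv2.cvtColor(p["frame"],cv2.COLOR_RGB2HSV)
K=np.array(p["camera_matrix"])
blue=(hsv[...,0]>98)&(hsv[...,0]<125)&(hsv[...,1]>110)&(hsv[...,2]>60)
Q=pts(p,blue); Q=Q[(Q[:,2]<18)&(Q[:,2]>5)&(Q[:,1]>60)&(Q[:,1]<160)&(Q[:,0]>500)]
a=np.radians(14.2); D=(Q[:,:2]-[540,145])@np.array([[np.cos(a),-np.sin(a)],[np.sin(a),np.cos(a)]])
print(np.round(np.c_[D,Q[:,2]]).astype(int).tolist())
E
```

```text
[[11, -13, 11], [11, -19, 16], [14, -20, 16], [20, -14, 7], [3, -15, 12], [6, -17, 13], [10, -15, 9], [11, -19, 12], [12, -25, 17], [18, -18, 8], [1, -19, 13], [3, -22, 15], [6, -24, 15], [9, -24, 14], [12, -25, 13], [15, -25, 12], [3, -22, 11], [5, -24, 12], [7, -29, 15], [11, -26, 10], [12, -31, 15], [1, -28, 13], [3, -28, 12], [6, -30, 12], [10, -29, 10], [11, -34, 14], [3, -30, 10], [5, -33, 12], [8, -32, 9], [10, -34, 10], [2, -38, 14], [6, -37, 11], [7, -40, 14], [1, -40, 13], [5, -39, 10], [6, -43, 13], [7, -47, 16], [3, -43, 10], [5, -45, 11], [7, -47, 12], [2, -46, 9], [5, -46, 8]]
```

By depth the tile spans -13 to -47 in batten y, so it is almost flush. One more nudge.

Request:
apply_moves(
  delta_rot=[
    [0, 0, 0],
    [0, 0, 0],
    [0, 0, 0],
  ],
  xyz=[
    [0, 0.06, 0],
    [0, 0.04, 0],
    [0, 0, 0],
  ],
  hand=[1, 1, 1],
)

```text
clock: 16.58
position: [569.4, 97.5, -25.7]
ee_rot: [-0.126, 0.992, -0.001, -0.0]
contact_force: [3.4, -8.2, 0.2]
gripper_width: -0.2
grasp_force: 4.7
```

Resistance of 9 N: the tile is flush. I'll back off, rise and check.

Request:
apply_moves(
  delta_rot=[
    [0, 0, 0],
    [0, 0, 0],
    [0, 0, 0],
    [0, 0, 0],
    [0, 0, 0],
    [0, 0, 0],
    [0, 0, 0],
    [0, 0, 0],
    [0, 0, 0],
    [0, 0, 0],
    [0, 0, 0],
    [0, 0, 0],
    [0, 0, 0],
    [0, 0, 0],
    [0, 0, 0],
  ],
  xyz=[
    [0, -0.1, 0],
    [0, -0.3, 0],
    [0, -0.5, 0],
    [0, 0, -0.5],
    [0, 0, -1],
    [0, 0, -1],
    [0, 0, -1],
    [0, 0, -1],
    [0, -1, -1],
    [0, -1, 0],
    [0, -1, 0],
    [0, -1, 0],
    [0, -1, 0],
    [0, -1, 0],
    [0, 0, 0],
  ],
  hand=[1, 1, 1, 1, 1, 1, 1, 1, 1, 1, 1, 1, 1, 1, 1],
)

```text
clock: 17.83
position: [612.6, -71.7, 111.4]
ee_rot: [-0.124, 0.992, -0.0, 0.0]
contact_force: [0.5, -0.2, -0.4]
gripper_width: -0.1
grasp_force: 0.0
```

```bash
python3 t.py p8
```

```text
[612.57717933 -71.68219913 111.38900794] [ 0.51969331 -0.16978521 -0.42424997]
side tile 111 [563.5  73. ] [133.  38.] 88.1
side batten 401 [546.3 127.6] [161.  66.] 14.3
top batten 20 [551.5 158.1] [39.  6.] 13.5
```

View pics/p8.png

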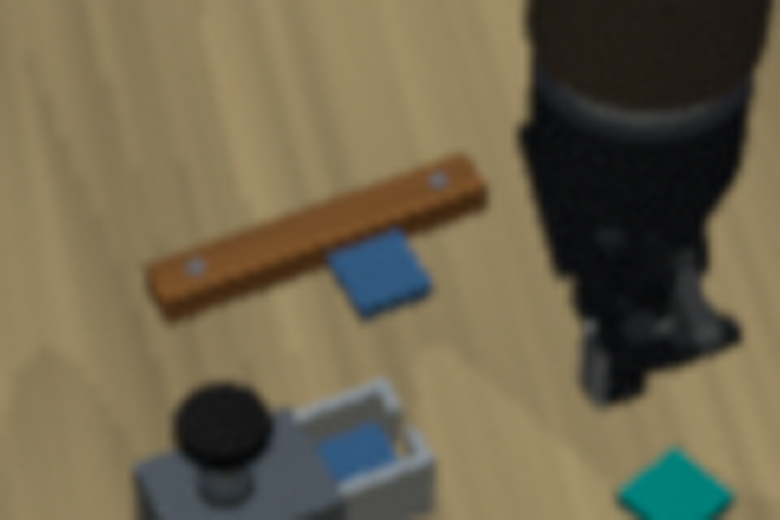

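The tile at crop (380,270) lies flush and square against the batten. The plunger is up, the remaining tiles are in the magazine, and the robot is clear.

```bash
python3 -c "
from bench import arm
print(arm.job_done())"
```

```text
the job is handed in; nothing more can be done
None
```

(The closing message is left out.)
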